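# Feel two hub axles for end float and shim the loose one

### The arm

A 7-joint arm with a two-finger parallel gripper is mounted at the origin on the work surface. World frame = base frame: x ahead of the robot, y to its left, z up, the work surface at z = 0. Lengths are in m, angles in rad, forces in N, time in s.
With the tool pointing down it reaches from about 0.35 to 0.9 m from the base axis. Payload 8.1 kg.
Tool frame: the origin (TCP) lies at the very end of the fingers, on their centre line; the grasp point (between the pads) lies grip_point_offset behind it (grip_point_offset is the distance from the TCP to the grasp point, in m); z points along the fingers, y is the direction in which the jaws open and shut (so a half turn about z gives the same grasp; the last joint's range is limited). The gripper opens to 92 mm and grips with 3 to 60 N. Pads are 19 mm wide; open, the fingers measure 130 mm over their backs; the gripper's body (75 mm by 190 mm) begins 47 mm behind the grasp point.
Start: joints at [-1.293, 0.434, 0.025, 1.573, -0.012, 1.134, -0.075], TCP at [0.232, 0.58, 0.227] pointing down, gripper open.
Joint ranges: [-2.62, 2.62], [-0.44, 2.09], [-1.27, 1.32], [0.08, 2.57], [-1.32, 4.46], [0.12, 2], [-2.74, 2.74]. Speed limits (rad/s): [2.22, 2.22, 3.01, 3.01, 3.14, 3.14, 3.14].

### API

Orientations are given as a rotation vector (axis times angle).
In Python, from cell import * gives the robot as it stands.
- The arm moves only by the tool drive_tool, never from a script. Its argument "increments" is a list of rows, each an object of numbers: "grip": the gripper's target within -1 to 1 (shut at 1, half-way at 0, fully open at -1); "tx", "ty", "tz": the shift along the world's x, y, z normalised to -1 to 1, where 1 is 400 mm; "turn": the turn about the world's z normalised to -1 to 1, where 1 is 60 degrees. In form: [{"grip": .., "tx": .., "ty": .., "tz": .., "turn": ..}, ...]. A call has 1 to 20 rows; each row is the pose to reach, as a shift and turn from the pose measured when the call began; what a row does not reach only later rows make up. A row lasts 1/10 s, in which the tool goes at most 50 mm and 8.59 degrees, less where a joint would pass 70% of its speed; a pose out of reach is approached as far as the arm can. A call with a number of a shift or a turn outside -1 to 1 is refused whole. A call with a gripper value outside its range is refused whole. The fingers move at their own pace and stop on an object; "newtons" is the grip in N (left out, the last holds). Time passes only in rows, so rows that repeat a pose let the fingers close. It gives the time, the measured TCP pose, the force and the opening at its end, in the units of the state.
- observe(): the state, without advancing time (a new reading comes with each control period).
- get_image(name): name is "side" or "top"; returns the picture (400x640x3 uint8, red, green, blue); there is no depth.
- camera_info(name): a dict with "fx", "fy", "cx", "cy" (pixels), "distortion" ([k1, k2, p1, p2, k3] as OpenCV has them; the pictures are not rectified), "eye" and "rotation" of the camera in the world. Camera axes: x right, y down, z forward; pixel columns grow to the right and rows downward; lengths in m; the calibration is good to about 2 mm. A picture is of the moment at which its call begins. camera_info takes no time and is no camera call.
- sign_off(): hands the job in, once; it reports no verdict.
The state is a dict: "clock": time; "joints": joint angles; "dq": joint speeds; "joint_efforts": joint torques, N m; "position": TCP position; "ee_rot": TCP orientation; "force": force on the tool from outside, world axes, zero at the start; "ft_torque": the same for the moment, N m; "width": opening from 0.0 (shut) to 1.0 (fully open).
Only numpy, scipy, OpenCV 4.12 (cv2) and the standard library are available. Lean on these libraries where they do the work, as an engineer would, in place of code of your own. Each camera call takes 0.05 s, during which the arm holds its last target. There are 200 camera calls.

### The job

One of the two bicycle hubs on the bench has lost its spacer, and only feel tells which: push the axle of the hub in the blue fixture fully in and then pull it fully out against its stops, and then do the same with the one in the orange fixture. Put the yellow spacer upright over the square of the axle that has the long end float, in the gap between its collar and the hub, right down on the axle, and push that axle in until the spacer is trapped with no gap left. Let go of everything and leave the other things on the bench where they are.

Things in the scene. Friction and masses are not known exactly. Their poses are not given: they have to be found in the camera images.
- blue_axle (a joint): axle of the hub in the blue fixture, m pulled out: 0 = collar against the hub's boss (inner stop); grows as it is pulled towards the robot (fixture's -x) to a hidden outer stop at 0.0045 (sound hub) or 0.015 (hub without spacer; may be in either fixture). Slides along its axis only, about 1.5 N friction, stays where left. Starts at 0.0015 to 0.0028.
- blue_grip (a point): middle of the black grip barrel (18 mm diameter, 42 mm long, level) on the robot-side end of the blue fixture's axle, 103 mm above the bench; moves with the axle. Axes: x along the axle into the hub, away from the robot; z up. The collar (26 mm diameter, 8 mm thick) spans 22 to 30 mm to +x. Can be pinched from above across y, free on both sides.
- blue_seat (a point): centre of the end face of the hub's steel boss (30 mm diameter) in the blue fixture, on the axle's line; same axes. From this face to the collar the axle is a 10 mm square bar with level flats; the gap is as long as the joint value. The 64 mm spoke flange, 21 mm behind the face, is the highest part. The two fixtures are parallel, about 0.2 to 0.23 m apart.
- orange_axle (a joint): axle of the hub in the orange fixture, m pulled out: 0 = collar against the hub's boss (inner stop); grows as it is pulled towards the robot (fixture's -x) to a hidden outer stop at 0.0045 (sound hub) or 0.015 (hub without spacer; may be in either fixture). Slides along its axis only, about 1.5 N friction, stays where left. Starts at 0.0015 to 0.0028.
- orange_grip (a point): middle of the black grip barrel (18 mm diameter, 42 mm long, level) on the robot-side end of the orange fixture's axle, 103 mm above the bench; moves with the axle. Axes: x along the axle into the hub, away from the robot; z up. The collar (26 mm diameter, 8 mm thick) spans 22 to 30 mm to +x. Can be pinched from above across y, free on both sides.
- orange_seat (a point): centre of the end face of the hub's steel boss (30 mm diameter) in the orange fixture, on the axle's line; same axes. From this face to the collar the axle is a 10 mm square bar with level flats; the gap is as long as the joint value. The 64 mm spoke flange, 21 mm behind the face, is the highest part. The two fixtures are parallel, about 0.2 to 0.23 m apart.
- yellow_spacer_mid (a point): centre, half-way up, of the loose yellow spacer: an upside-down U with a tab on top, 10 mm thick (x), 36 wide (y), 66 tall (z up). Slot open downwards, 18 mm wide, 18 mm high from the feet; 12 mm bridge; tab 14 mm wide, from 3 mm below to 33 mm above this point. Stands upright in the groove of a wooden holder. When it stands on the flats of an axle this point is 20 mm above the axle's line.
- yellow_spacer: the same spacer, 28 to 56 g; origin under its feet, 33 mm below its centre; at the start 6 mm above the bench in a groove 14 mm wide, 12 mm deep, along its y, with the black spacer 80 mm beside it along y
- black_spacer_mid (a point): centre of the black spacer, same outline but 6 mm thick, for another hub: to be left in the holder
- wrench: steel wrench lying on the bench (bystander), origin at its underside
- screwdriver: screwdriver with orange handle lying on the bench (bystander)
- bush: brass bush, 38 mm diameter, 44 mm tall (bystander), origin under its centre
- sprocket: flat steel sprocket, 97 mm diameter, 4 mm thick (bystander), origin under its centre
- grease_tin: green tin, 70 mm diameter, 50 mm tall (bystander), origin under its centre
- lockring: dark steel ring, 44 mm diameter, 8 mm tall (bystander), origin under its centre
There are look-alikes about, which are no part of the job. There is more than one size of the yellow_spacer; the one meant has the size given above.

How it is judged:
On the way, in this order (a step that is already met when the one before it is completed fails the run):
1. blue axle pushed in against its inner stop and still (value of joint blue_axle below 0.0009 m and velocity of joint blue_axle between -0.004 and 0.004 m/s), for 0.2 s.
2. blue axle pulled out against its outer stop and still ((value of joint blue_axle between 0.0036 and 0.0065 m or value of joint blue_axle above 0.0138 m) and velocity of joint blue_axle between -0.004 and 0.004 m/s), for 0.2 s.
3. orange axle pushed in against its inner stop and still (value of joint orange_axle below 0.0009 m and velocity of joint orange_axle between -0.004 and 0.004 m/s), for 0.2 s.
4. orange axle pulled out against its outer stop and still ((value of joint orange_axle between 0.0036 and 0.0065 m or value of joint orange_axle above 0.0138 m) and velocity of joint orange_axle between -0.004 and 0.004 m/s), for 0.2 s.
At the end, for the whole second after the job is handed in: The yellow spacer stands upright (within 0.2 rad), at rest, down on the square of the axle with the long float (its middle 15 to 24 mm above the axle's line, within 6 mm sideways, 2.5 to 8.5 mm in front of the boss face), and that axle is pushed in against it (joint between 0.0085 and 0.0115) (((x of yellow_spacer_mid in the frame of blue_seat between -0.0085 and -0.0025 m and y of yellow_spacer_mid in the frame of blue_seat between -0.006 and 0.006 m and z of yellow_spacer_mid in the frame of blue_seat between 0.015 and 0.024 m and value of joint blue_axle between 0.0085 and 0.0115 m) or (x of yellow_spacer_mid in the frame of orange_seat between -0.0085 and -0.0025 m and y of yellow_spacer_mid in the frame of orange_seat between -0.006 and 0.006 m and z of yellow_spacer_mid in the frame of orange_seat between 0.015 and 0.024 m and value of joint orange_axle between 0.0085 and 0.0115 m)) and angle between yellow_spacer_mid's own z axis and vertical below 0.2 rad and linear speed of yellow_spacer below 0.02 m/s); the robot touches nothing.
It fails at once if the black spacer is moved more than 30 mm (distance of black_spacer_mid from where it was at the start of the episode above 0.03 m).
It fails at once if another loose thing on the bench (wrench, screwdriver, brass bush, sprocket, grease tin, lock ring) is moved more than 30 mm (distance of any of wrench, screwdriver, bush, sprocket, grease_tin, lockring from where it was at the start of the episode above 0.03 m).
It also fails if it takes over 72 s, if anything falls off the work surface, if the arm or the gripper's body presses on something with over 40 N, if the wrist force passes 120 N, or if a joint passes its speed limit or range.

## Working session

There is one attempt and no reset: what is moved stays moved. The work goes in short steps, Python scripts to look and compute and a tool call to move; the robot and the scene stay as the last step left them, time stands still between calls to the robot, and variables do not carry over. Pictures are saved under pics/ and viewed, about 8 in all and at most 12, crops included, and the job is handed in when it is done.

Besides the shell and the picture viewer there is one more tool, called after ">>>" by a JSON object that holds its "method" and its "body", one argument or row to a line. drive_tool: Moves the arm, as the interface text tells. Its arguments: {"type":"object","properties":{"increments":{"type":"array","items":{"type":"object","properties":{"grip":{"type":"number"},"tx":{"type":"number"},"ty":{"type":"number"},"tz":{"type":"number"},"turn":{"type":"number"}}}},"newtons":{"type":"number"}},"required":["increments"]}

```bash
mkdir -p pics; ls
python3 - <<'E'
from cell import *
import cv2
for n in("top","side"):
    im=get_image(n); cv2.imwrite(f"pics/{n}0.png",im[:,:,::-1]); print(n,camera_info(n))
print(observe())
import cell; print([x for x in dir(cell) if 'grip' in x.lower()])
E
```

```text
pics
top {'fx': 446.0046395521264, 'fy': 446.0046395521264, 'cx': 318.58191111991096, 'cy': 202.32332781219074, 'distortion': array([-0.07472842,  0.        ,  0.        ,  0.        ,  0.        ]), 'eye': array([ 0.33907199, -0.01346218,  1.19933094]), 'rotation': array([-2.15294529,  2.09968544, -0.14346269])}
side {'fx': 403.772281830996, 'fy': 403.772281830996, 'cx': 319.30431097020636, 'cy': 203.70027334388828, 'distortion': array([-0.04241914,  0.        ,  0.        ,  0.        ,  0.        ]), 'eye': array([ 0.19128135, -0.77198343,  0.92883605]), 'rotation': array([-2.29910316,  0.44853609, -0.19014086])}
{'clock': 0.1, 'joints': array([-1.29262096,  0.43511107,  0.02498981,  1.57401568, -0.01158955,
        1.13397933, -0.07511085]), 'dq': array([-0.0014315 , -0.00157975,  0.00027784, -0.00034541, -0.00192559,
        0.00147084, -0.00022793]), 'joint_efforts': array([ 2.38948829e-03, -6.69122958e+01,  9.87601429e-01, -3.15140676e+01,
       -6.05536345e-02,  3.74536228e-02,  4.76971456e-05]), 'position': array([0.23216722, 0.57978839, 0.22604617]), 'ee_rot': array([-5.94630723e-01, -3.08468189e+00,  2.14148343e-03]), 'force': array([-0.39206459,  0.92606989,  0.47635405]), 'ft_torque': array([0.01348045, 0.0268193 , 0.01439346]), 'width': 1.0014270632996334}
['grip_point_offset']
```

View pics/top0.png

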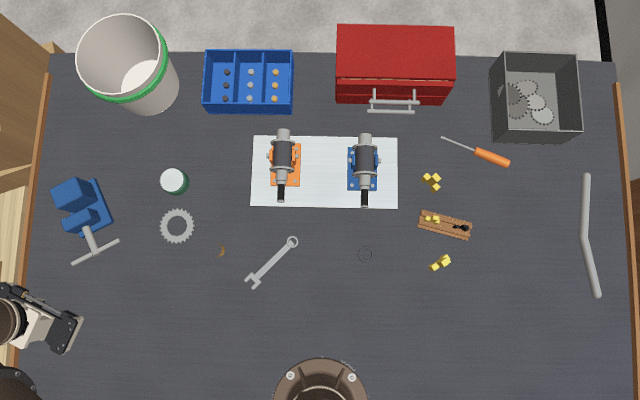

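View pics/side0.png

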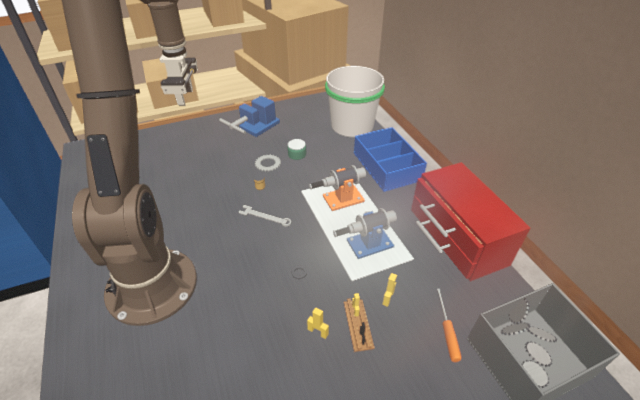

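The top view shows the orange fixture at about (284,165), the blue at (364,165) and the holder at (445,224). Next I'll zoom in.

```bash
cat > h.py <<'E'
from cell import *
import cv2, numpy as np
from scipy.spatial.transform import Rotation as R
def K(n):
    c=camera_info(n); return c,np.array([[c['fx'],0,c['cx']],[0,c['fy'],c['cy']],[0,0,1]]),R.from_rotvec(c['rotation']).as_matrix()
def plane(n,uv,z):
    c,k,r=K(n); p=cv2.undistortPoints(np.array(uv,float).reshape(-1,1,2),k,c['distortion'])[:,0]
    d=np.c_[p,np.ones(len(p))]@r.T; e=c['eye']; return e+d*((z-e[2])/d[:,2])[:,None]
def proj(n,X):
    c,k,r=K(n); X=(np.array(X,float).reshape(-1,3)-c['eye'])@r
    return cv2.projectPoints(X,np.zeros(3),np.zeros(3),k,c['distortion'])[0][:,0]
def crop(im,x0,y0,w,h,s):
    return cv2.resize(im[y0:y0+h,x0:x0+w,::-1],None,fx=s,fy=s,interpolation=cv2.INTER_CUBIC)
E
python3 - <<'E'
from h import *
t=cv2.imread("pics/top0.png")[:,:,::-1]; s=cv2.imread("pics/side0.png")[:,:,::-1]
a=np.vstack([crop(t,255,122,133,90,6)[:,:798]]); cv2.imwrite("pics/a.png",a)
b=np.vstack([crop(t,405,165,80,60,5)[:,:],crop(t,405,205,80,58,5)]); c=crop(s,300,265,100,148-13,4)
H=max(len(b),len(c)); f=lambda i:np.pad(i,((0,H-len(i)),(0,0),(0,0)))
cv2.imwrite("pics/b.png",np.hstack([f(b),f(c)])[:600])
print(grip_point_offset); print(R.from_rotvec(observe()['ee_rot']).as_matrix().round(3))
print(plane("top",[[282,200],[364,205]],.103),plane("top",[[432,219],[461,227]],.05))
E
```

```text
0.0188
[[-0.928  0.372 -0.   ]
 [ 0.372  0.928 -0.001]
 [-0.    -0.001 -1.   ]]
[[ 0.5193128   0.10825813  0.103     ]
 [ 0.51143251 -0.09632614  0.103     ]] [[ 0.48711096 -0.2771155   0.05      ]
 [ 0.46792857 -0.35234654  0.05      ]]
```

View pics/a.png

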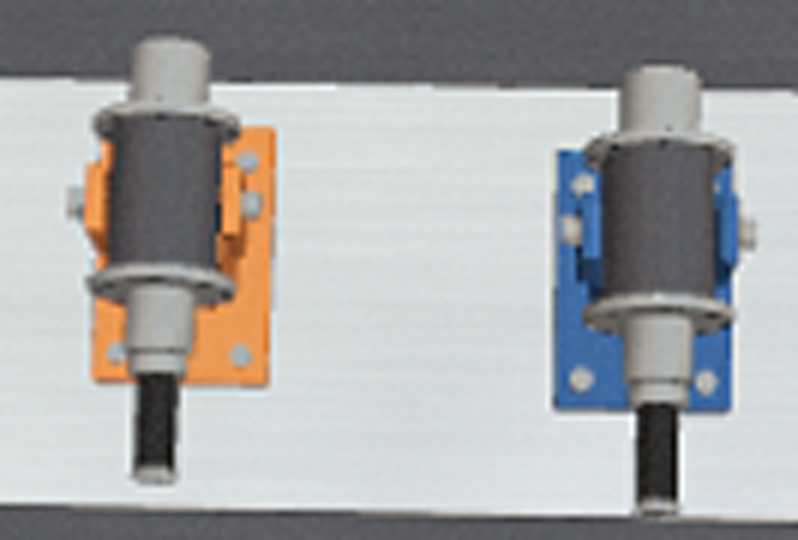

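View pics/b.png

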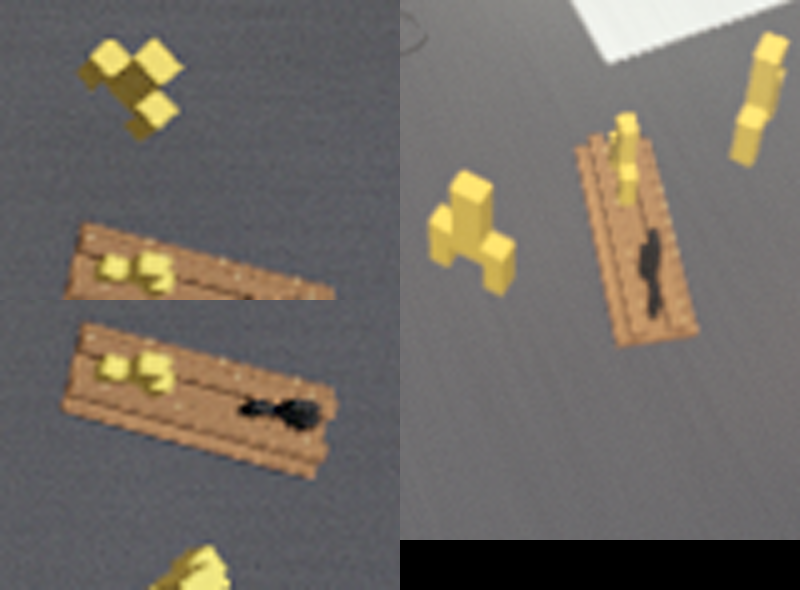

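The crops show blue barrel x≈638–678 and y≈403–500, orange barrel x≈136–175 and y≈373–466 (a.png). The holder's yellow spacer is the only upright one in the groove; the two free-standing ones look bigger. Now I'll compute positions.

```bash
python3 - <<'E'
from h import *
f=lambda L,x0,y0,s:[[x0+(a+.5)/s-.5,y0+(b+.5)/s-.5] for a,b in L]
for n,rear,g,face in(("blue",(661,90),(657.5,451),(657,385)),("orange",(171,65),(155.5,419),(157,352))):
    P=plane("top",f([rear],255,122,6),.103)[0]; G=plane("top",f([g],255,122,6),.112)[0]; Gs=plane("top",f([g],255,122,6),.103)[0]
    d=P-Gs; print(n,"grip",G,"yaw deg",np.degrees(np.arctan2(d[1],d[0])))
# spacer: tab top (154,360)->b lower part offset y 300
tab=[(138,348),(171,350),(175,367),(141,364)]
T=plane("top",f([(x,y-300) for x,y in [(155,362)]],405,205,5),.072); print("tab",T)
print("shoulder left",plane("top",f([(114,366-300)],405,205,5),.036))
H=plane("top",f([(x,y-300) for x,y in [(82,323),(338,388),(63,408),(313,478)]],405,205,5),.018)
print("holder",H); d=H[0]-H[1];print("dir",np.degrees(np.arctan2(d[1],d[0])),np.degrees(np.arctan2(*(H[2]-H[3])[[1,0]])))
print(plane("top",f([(290,415-300)],405,205,5),.036+0.03))
s=f([(627,118)],300-100,265,4); print("side tab top px",s)
print("side proj of tab",proj("side",T),"top holder feet")
E
python3 - <<'E'
import cv2
s=cv2.imread("pics/side0.png");t=cv2.imread("pics/top0.png")
import numpy as np
r=lambda i,x,y:cv2.resize(i[y:y+50,x:x+50],None,fx=8,fy=8,interpolation=cv2.INTER_CUBIC)
cv2.imwrite("pics/c.png",np.hstack([r(t,415,198),r(s,332,283)]))
E
```

```text
blue grip [ 0.53065979 -0.09583804  0.112     ] yaw deg -0.0074044805583135245
orange grip [0.53937065 0.11186961 0.112     ] yaw deg -0.08399741750228153
tab [[ 0.48961453 -0.28133207  0.072     ]]
shoulder left [[ 0.49181431 -0.26824567  0.036     ]]
holder [[ 0.5169623  -0.25528198  0.018     ]
 [ 0.48503869 -0.39220116  0.018     ]
 [ 0.47105708 -0.24477121  0.018     ]
 [ 0.43670174 -0.37763179  0.018     ]]
dir 76.87558384053759 75.50191652122719
[[ 0.4646845  -0.35171463  0.066     ]]
side tab top px [[356.375, 294.125]]
side proj of tab [[356.73693698 294.83980371]] top holder feet
```

View pics/c.png

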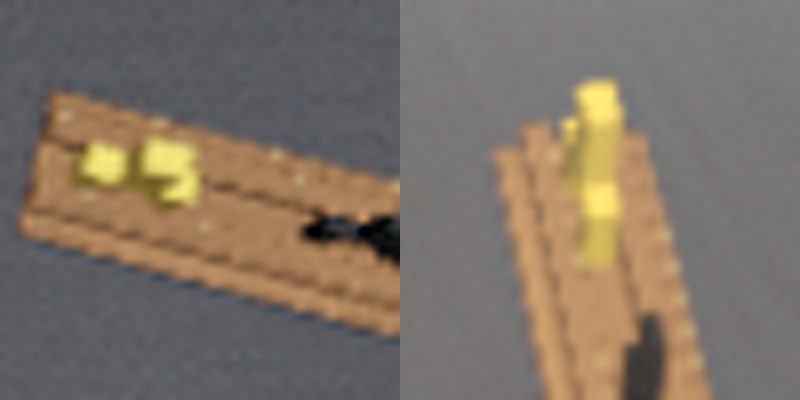

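Tab top is at (0.490,-0.281), and the side view agrees within 1 px. The groove direction is about 76°, and both axles run along world x. Driving to the blue grip.

>>> {"method": "drive_tool", "body": {
  "increments": [
    {"tx": 0.375, "ty": -0.85, "turn": 0.363, "grip": 0},
    {"tx": 0.375, "ty": -0.85, "turn": 0.363, "grip": 0},
    {"tx": 0.375, "ty": -0.85, "turn": 0.363, "grip": 0},
    {"tx": 0.375, "ty": -0.85, "turn": 0.363, "grip": 0},
    {"tx": 0.375, "ty": -0.85, "turn": 0.363, "grip": 0},
    {"tx": 0.375, "ty": -0.85, "turn": 0.363, "grip": 0},
    {"tx": 0.375, "ty": -0.85, "turn": 0.363, "grip": 0},
    {"tx": 0.375, "ty": -0.85, "turn": 0.363, "grip": 0},
    {"tx": 0.375, "ty": -0.85, "turn": 0.363, "grip": 0},
    {"tx": 0.375, "ty": -0.85, "turn": 0.363, "grip": 0}
  ],
  "newtons": 25
}}

```text
invalid input
```

>>> {"method": "drive_tool", "body": {
  "increments": [
    {"grip": 0, "tx": 0.375, "ty": -0.85, "tz": 0, "turn": 0.363},
    {"grip": 0, "tx": 0.375, "ty": -0.85, "tz": 0, "turn": 0.363},
    {"grip": 0, "tx": 0.375, "ty": -0.85, "tz": 0, "turn": 0.363},
    {"grip": 0, "tx": 0.375, "ty": -0.85, "tz": 0, "turn": 0.363},
    {"grip": 0, "tx": 0.375, "ty": -0.85, "tz": 0, "turn": 0.363},
    {"grip": 0, "tx": 0.375, "ty": -0.85, "tz": 0, "turn": 0.363},
    {"grip": 0, "tx": 0.375, "ty": -0.85, "tz": 0, "turn": 0.363},
    {"grip": 0, "tx": 0.375, "ty": -0.85, "tz": 0, "turn": 0.363},
    {"grip": 0, "tx": 0.375, "ty": -0.85, "tz": 0, "turn": 0.363},
    {"grip": 0, "tx": 0.375, "ty": -0.85, "tz": 0, "turn": 0.363}
  ],
  "newtons": 25
}}

```text
clock: 1.1
position: [0.382, 0.2398, 0.226]
ee_rot: [-0.003, -3.141, 0.002]
force: [0.7, -0.6, 0.2]
width: 0.501
```

>>> {"method": "drive_tool", "body": {
  "increments": [
    {"grip": 0, "tx": 0.358, "ty": -0.839, "tz": 0, "turn": 0},
    {"grip": 0, "tx": 0.358, "ty": -0.839, "tz": 0, "turn": 0},
    {"grip": 0, "tx": 0.358, "ty": -0.839, "tz": 0, "turn": 0},
    {"grip": 0, "tx": 0.358, "ty": -0.839, "tz": 0, "turn": 0},
    {"grip": 0, "tx": 0.358, "ty": -0.839, "tz": 0, "turn": 0},
    {"grip": 0, "tx": 0.358, "ty": -0.839, "tz": 0, "turn": 0},
    {"grip": 0, "tx": 0.358, "ty": -0.839, "tz": 0, "turn": 0},
    {"grip": 0, "tx": 0.358, "ty": -0.839, "tz": 0, "turn": 0},
    {"grip": 0, "tx": 0.358, "ty": -0.839, "tz": 0, "turn": 0},
    {"grip": 0, "tx": 0.358, "ty": -0.839, "tz": -0.1, "turn": 0},
    {"grip": 0, "tx": 0.358, "ty": -0.839, "tz": -0.18, "turn": 0},
    {"grip": 0, "tx": 0.358, "ty": -0.839, "tz": -0.25, "turn": 0},
    {"grip": 0, "tx": 0.358, "ty": -0.839, "tz": -0.32, "turn": 0},
    {"grip": 0, "tx": 0.358, "ty": -0.839, "tz": -0.345, "turn": 0},
    {"grip": 0, "tx": 0.358, "ty": -0.839, "tz": -0.345, "turn": 0}
  ]
}}

```text
clock: 2.6
position: [0.5244, -0.0936, 0.0869]
ee_rot: [0.001, -3.139, 0.0]
force: [0.1, -0.7, -0.3]
width: 0.502
```

Run:
```python
from h import *
t=get_image("top"); s=get_image("side")
print(proj("top",observe()['position']),proj("side",observe()['position']))
cv2.imwrite("pics/d.png",np.hstack([crop(t,324,122,80,100,5),crop(s,310,180,80,100,5)]))
```

```text
[[363.03314828 200.1595326 ]] [[339.66554821 234.40643286]]
```

View pics/d.png

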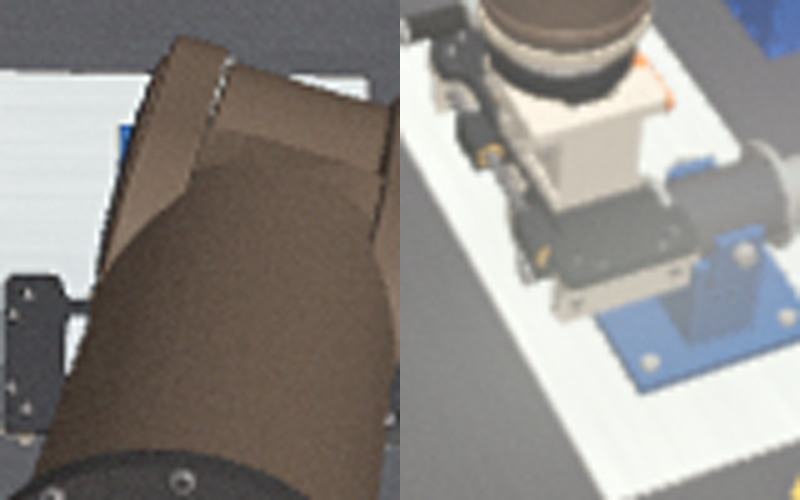

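The arm hides the grip from above, and in the side view the gripper sits over the barrel. I'll close and use the width as confirmation.

>>> {"method": "drive_tool", "body": {
  "increments": [
    {"grip": 1, "tx": 0, "ty": 0, "tz": 0, "turn": 0},
    {"grip": 1, "tx": 0, "ty": 0, "tz": 0, "turn": 0},
    {"grip": 1, "tx": 0, "ty": 0, "tz": 0, "turn": 0},
    {"grip": 1, "tx": 0, "ty": 0, "tz": 0, "turn": 0},
    {"grip": 1, "tx": 0, "ty": 0, "tz": 0, "turn": 0}
  ],
  "newtons": 25
}}

```text
clock: 3.2
position: [0.5264, -0.0979, 0.0895]
ee_rot: [0.004, 3.139, -0.006]
force: [0.7, -8.1, 1.4]
width: 0.189
```

>>> {"method": "drive_tool", "body": {
  "increments": [
    {"grip": 1, "tx": 0.003, "ty": 0, "tz": 0, "turn": 0},
    {"grip": 1, "tx": 0.006, "ty": 0, "tz": 0, "turn": 0},
    {"grip": 1, "tx": 0.009, "ty": 0, "tz": 0, "turn": 0},
    {"grip": 1, "tx": 0.009, "ty": 0, "tz": 0, "turn": 0},
    {"grip": 1, "tx": 0.009, "ty": 0, "tz": 0, "turn": 0},
    {"grip": 1, "tx": 0.009, "ty": 0, "tz": 0, "turn": 0}
  ]
}}

```text
clock: 3.8
position: [0.5285, -0.098, 0.0895]
ee_rot: [-0.005, -3.141, 0.006]
force: [-7.4, -1.0, 5.8]
width: 0.19
```

>>> {"method": "drive_tool", "body": {
  "increments": [
    {"grip": 1, "tx": 0.007, "ty": 0, "tz": 0, "turn": 0},
    {"grip": 1, "tx": 0.009, "ty": 0, "tz": 0, "turn": 0},
    {"grip": 1, "tx": 0.009, "ty": 0, "tz": 0, "turn": 0},
    {"grip": 1, "tx": 0.009, "ty": 0, "tz": 0, "turn": 0},
    {"grip": 1, "tx": 0.009, "ty": 0, "tz": 0, "turn": 0}
  ]
}}

```text
clock: 4.3
position: [0.5285, -0.098, 0.0893]
ee_rot: [-0.005, -3.135, 0.004]
force: [-14.5, -0.3, 14.4]
width: 0.183
```

>>> {"method": "drive_tool", "body": {
  "increments": [
    {"grip": 1, "tx": -0.004, "ty": 0, "tz": 0, "turn": 0},
    {"grip": 1, "tx": -0.008, "ty": 0, "tz": 0, "turn": 0},
    {"grip": 1, "tx": -0.012, "ty": 0, "tz": 0, "turn": 0},
    {"grip": 1, "tx": -0.016, "ty": 0, "tz": 0, "turn": 0},
    {"grip": 1, "tx": -0.02, "ty": 0, "tz": 0, "turn": 0},
    {"grip": 1, "tx": -0.02, "ty": 0, "tz": 0, "turn": 0},
    {"grip": 1, "tx": -0.02, "ty": 0, "tz": 0, "turn": 0},
    {"grip": 1, "tx": -0.02, "ty": 0, "tz": 0, "turn": 0}
  ]
}}

```text
clock: 5.1
position: [0.5206, -0.098, 0.0895]
ee_rot: [-0.005, -3.135, 0.004]
force: [-0.4, 0.2, 4.6]
width: 0.186
```

>>> {"method": "drive_tool", "body": {
  "increments": [
    {"grip": 1, "tx": -0.005, "ty": 0, "tz": 0, "turn": 0},
    {"grip": 1, "tx": -0.01, "ty": 0, "tz": 0, "turn": 0},
    {"grip": 1, "tx": -0.014, "ty": 0, "tz": 0, "turn": 0},
    {"grip": 1, "tx": -0.018, "ty": 0, "tz": 0, "turn": 0},
    {"grip": 1, "tx": -0.022, "ty": 0, "tz": 0, "turn": 0},
    {"grip": 1, "tx": -0.025, "ty": 0, "tz": 0, "turn": 0},
    {"grip": 1, "tx": -0.025, "ty": 0, "tz": 0, "turn": 0},
    {"grip": 1, "tx": -0.025, "ty": 0, "tz": 0, "turn": 0},
    {"grip": 1, "tx": -0.025, "ty": 0, "tz": 0, "turn": 0},
    {"grip": 1, "tx": -0.025, "ty": 0, "tz": 0, "turn": 0}
  ]
}}

```text
clock: 6.1
position: [0.5133, -0.098, 0.0897]
ee_rot: [-0.005, -3.14, 0.005]
force: [11.1, -1.0, -7.3]
width: 0.182
```

Blue travel is 15.2 mm against firm stops, so blue is the long one. Now the orange hub.

>>> {"method": "drive_tool", "body": {
  "increments": [
    {"grip": 0, "tx": 0, "ty": 0, "tz": 0, "turn": 0},
    {"grip": 0, "tx": 0, "ty": 0, "tz": 0, "turn": 0},
    {"grip": 0, "tx": 0, "ty": 0, "tz": 0, "turn": 0},
    {"grip": 0, "tx": 0, "ty": 0, "tz": 0.12, "turn": 0},
    {"grip": 0, "tx": 0, "ty": 0, "tz": 0.25, "turn": 0},
    {"grip": 0, "tx": 0.05, "ty": 0.1, "tz": 0.25, "turn": 0},
    {"grip": 0, "tx": 0.05, "ty": 0.22, "tz": 0.25, "turn": 0},
    {"grip": 0, "tx": 0.05, "ty": 0.34, "tz": 0.25, "turn": 0},
    {"grip": 0, "tx": 0.05, "ty": 0.46, "tz": 0.25, "turn": 0},
    {"grip": 0, "tx": 0.05, "ty": 0.52, "tz": 0.25, "turn": 0},
    {"grip": 0, "tx": 0.05, "ty": 0.52, "tz": 0.25, "turn": 0},
    {"grip": 0, "tx": 0.05, "ty": 0.52, "tz": 0.15, "turn": 0},
    {"grip": 0, "tx": 0.05, "ty": 0.52, "tz": 0.08, "turn": 0},
    {"grip": 0, "tx": 0.05, "ty": 0.52, "tz": 0.02, "turn": 0},
    {"grip": 0, "tx": 0.05, "ty": 0.52, "tz": 0, "turn": 0},
    {"grip": 0, "tx": 0.05, "ty": 0.52, "tz": 0, "turn": 0},
    {"grip": 1, "tx": 0.05, "ty": 0.52, "tz": 0, "turn": 0},
    {"grip": 1, "tx": 0.05, "ty": 0.52, "tz": 0, "turn": 0},
    {"grip": 1, "tx": 0.05, "ty": 0.52, "tz": 0, "turn": 0},
    {"grip": 1, "tx": 0.05, "ty": 0.52, "tz": 0, "turn": 0}
  ]
}}

```text
clock: 8.1
position: [0.5337, 0.1102, 0.0904]
ee_rot: [-0.005, -3.141, 0.004]
force: [0.7, 9.8, 0.5]
width: 0.201
```

>>> {"method": "drive_tool", "body": {
  "increments": [
    {"grip": 1, "tx": 0.003, "ty": 0, "tz": 0, "turn": 0},
    {"grip": 1, "tx": 0.006, "ty": 0, "tz": 0, "turn": 0},
    {"grip": 1, "tx": 0.009, "ty": 0, "tz": 0, "turn": 0},
    {"grip": 1, "tx": 0.012, "ty": 0, "tz": 0, "turn": 0},
    {"grip": 1, "tx": 0.014, "ty": 0, "tz": 0, "turn": 0},
    {"grip": 1, "tx": 0.014, "ty": 0, "tz": 0, "turn": 0},
    {"grip": 1, "tx": 0.014, "ty": 0, "tz": 0, "turn": 0},
    {"grip": 1, "tx": 0.014, "ty": 0, "tz": 0, "turn": 0}
  ]
}}

```text
clock: 8.9
position: [0.5353, 0.1108, 0.0902]
ee_rot: [-0.003, -3.134, 0.004]
force: [-15.3, 2.1, 13.9]
width: 0.189
```

Orange is against its inner stop (1.6 mm moved, 15 N). Pulling out.

>>> {"method": "drive_tool", "body": {
  "increments": [
    {"grip": 1, "tx": -0.004, "ty": 0, "tz": 0, "turn": 0},
    {"grip": 1, "tx": -0.008, "ty": 0, "tz": 0, "turn": 0},
    {"grip": 1, "tx": -0.012, "ty": 0, "tz": 0, "turn": 0},
    {"grip": 1, "tx": -0.016, "ty": 0, "tz": 0, "turn": 0},
    {"grip": 1, "tx": -0.02, "ty": 0, "tz": 0, "turn": 0},
    {"grip": 1, "tx": -0.02, "ty": 0, "tz": 0, "turn": 0},
    {"grip": 1, "tx": -0.02, "ty": 0, "tz": 0, "turn": 0},
    {"grip": 1, "tx": -0.02, "ty": 0, "tz": 0, "turn": 0},
    {"grip": 1, "tx": -0.02, "ty": 0, "tz": 0, "turn": 0}
  ]
}}

```text
clock: 9.8
position: [0.5306, 0.1109, 0.0906]
ee_rot: [-0.004, -3.14, 0.004]
force: [11.2, 2.0, -8.9]
width: 0.187
```

>>> {"method": "drive_tool", "body": {
  "increments": [
    {"grip": 0, "tx": 0, "ty": 0, "tz": 0, "turn": 0},
    {"grip": 0, "tx": 0, "ty": 0, "tz": 0, "turn": 0},
    {"grip": 0, "tx": 0, "ty": 0, "tz": 0, "turn": 0},
    {"grip": 0, "tx": 0, "ty": 0, "tz": 0.12, "turn": 0},
    {"grip": 0, "tx": 0, "ty": 0, "tz": 0.25, "turn": 0},
    {"grip": 0, "tx": 0, "ty": 0.05, "tz": 0.25, "turn": -0.1},
    {"grip": 0, "tx": 0, "ty": 0.1, "tz": 0.25, "turn": -0.23},
    {"grip": 0, "tx": 0, "ty": 0.1, "tz": 0.25, "turn": -0.23}
  ]
}}

```text
clock: 10.6
position: [0.53, 0.1542, 0.1908]
ee_rot: [-0.382, -3.116, 0.001]
force: [-0.7, -0.4, -0.8]
width: 0.498
```

Run:
```python
from h import *
t=get_image("top"); s=get_image("side")
cv2.imwrite("pics/top1.png",t[:,:,::-1])
A=crop(t,335,125,57,87,6)[:520]; B=crop(t,412,200,45,43,10)[:,:]
H=522; f=lambda i:np.pad(i,((0,H-len(i)),(0,0),(0,0)))
cv2.imwrite("pics/e.png",np.hstack([f(A),f(B)]))
```

```text
(no output)
```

View pics/e.png

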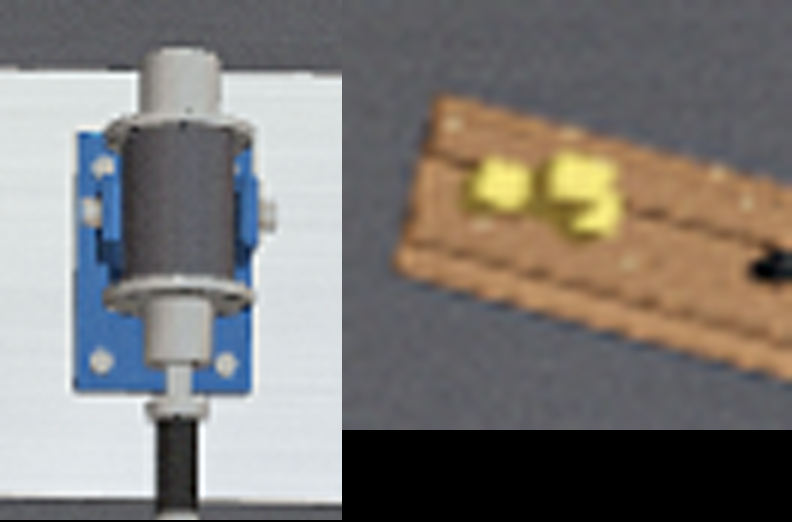

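Gap of about 15 mm confirmed visually on the blue axle: face at row ≈366, collar back at ≈399. The spacer tab is at crop (582,176), unchanged. Going to the spacer.

>>> {"method": "drive_tool", "body": {
  "increments": [
    {"grip": 0, "tx": -0.1, "ty": -0.9, "tz": 0, "turn": 0},
    {"grip": 0, "tx": -0.1, "ty": -0.9, "tz": 0, "turn": 0},
    {"grip": 0, "tx": -0.1, "ty": -0.9, "tz": 0, "turn": 0},
    {"grip": 0, "tx": -0.1, "ty": -0.9, "tz": 0, "turn": 0},
    {"grip": 0, "tx": -0.1, "ty": -0.9, "tz": 0, "turn": 0},
    {"grip": 0, "tx": -0.1, "ty": -0.9, "tz": 0, "turn": 0},
    {"grip": 0, "tx": -0.1, "ty": -0.9, "tz": 0, "turn": 0},
    {"grip": 0, "tx": -0.1, "ty": -0.9, "tz": 0, "turn": 0},
    {"grip": 0, "tx": -0.1, "ty": -0.9, "tz": 0, "turn": 0},
    {"grip": 0, "tx": -0.1, "ty": -0.9, "tz": 0, "turn": 0}
  ]
}}

```text
clock: 11.7
position: [0.4896, -0.2087, 0.19]
ee_rot: [-0.375, -3.115, 0.003]
force: [0.4, 0.7, 0.3]
width: 0.499
```

Run:
```python
from h import *
f=lambda L,x0,y0,s:[[x0+(a+.5)/s-.5,y0+(b+.5)/s-.5] for a,b in L]
print("face",plane("top",f([(178,366)],335,125,6),.108),"collar",plane("top",f([(178,399)],335,125,6),.116))
print("tab",plane("top",f([(240,176)],412,200,10),.072),"sh",plane("top",f([(158,183)],412,200,10),.036))
o=observe(); m=R.from_rotvec(o['ee_rot']).as_matrix(); print(o['position'],np.degrees(np.arctan2(m[1,1],m[0,1])))
```

```text
face [[ 0.55960154 -0.09605923  0.108     ]] collar [[ 0.54415204 -0.09559373  0.116     ]]
tab [[ 0.48922666 -0.28119902  0.072     ]] sh [[ 0.49167901 -0.26811256  0.036     ]]
[ 0.48960025 -0.20865645  0.18999584] 76.25980640196472
```

>>> {"method": "drive_tool", "body": {
  "increments": [
    {"grip": 0, "tx": 0, "ty": -0.1, "tz": 0, "turn": 0},
    {"grip": 0, "tx": 0, "ty": -0.185, "tz": 0, "turn": 0},
    {"grip": 0, "tx": 0, "ty": -0.185, "tz": -0.1, "turn": 0},
    {"grip": 0, "tx": 0, "ty": -0.185, "tz": -0.2, "turn": 0},
    {"grip": 0, "tx": 0, "ty": -0.185, "tz": -0.27, "turn": 0},
    {"grip": 0, "tx": 0, "ty": -0.185, "tz": -0.32, "turn": 0},
    {"grip": 0, "tx": 0, "ty": -0.185, "tz": -0.35, "turn": 0},
    {"grip": 0, "tx": 0, "ty": -0.185, "tz": -0.372, "turn": 0},
    {"grip": 0, "tx": 0, "ty": -0.185, "tz": -0.372, "turn": 0},
    {"grip": 0, "tx": 0, "ty": -0.185, "tz": -0.372, "turn": 0}
  ]
}}

```text
clock: 12.7
position: [0.4902, -0.2826, 0.0419]
ee_rot: [-0.375, -3.116, 0.003]
force: [-0.4, -0.3, -0.2]
width: 0.498
```

>>> {"method": "drive_tool", "body": {
  "increments": [
    {"grip": 1, "tx": 0, "ty": 0, "tz": 0, "turn": 0},
    {"grip": 1, "tx": 0, "ty": 0, "tz": 0, "turn": 0},
    {"grip": 1, "tx": 0, "ty": 0, "tz": 0, "turn": 0},
    {"grip": 1, "tx": 0, "ty": 0, "tz": 0, "turn": 0},
    {"grip": 1, "tx": 0, "ty": 0, "tz": 0, "turn": 0}
  ]
}}

```text
clock: 13.2
position: [0.4902, -0.2826, 0.042]
ee_rot: [-0.375, -3.117, 0.003]
force: [0.2, -0.2, 0.3]
width: 0.152
```

The tab is gripped (14 mm width). I'll lift and hover over the gap.

>>> {"method": "drive_tool", "body": {
  "increments": [
    {"grip": 1, "tx": 0, "ty": 0, "tz": 0.06, "turn": 0},
    {"grip": 1, "tx": 0, "ty": 0, "tz": 0.16, "turn": 0},
    {"grip": 1, "tx": 0, "ty": 0, "tz": 0.28, "turn": 0},
    {"grip": 1, "tx": 0, "ty": 0, "tz": 0.4, "turn": 0},
    {"grip": 1, "tx": 0.03, "ty": 0.08, "tz": 0.45, "turn": 0.06},
    {"grip": 1, "tx": 0.06, "ty": 0.18, "tz": 0.45, "turn": 0.12},
    {"grip": 1, "tx": 0.1, "ty": 0.28, "tz": 0.45, "turn": 0.2},
    {"grip": 1, "tx": 0.14, "ty": 0.38, "tz": 0.45, "turn": 0.23},
    {"grip": 1, "tx": 0.157, "ty": 0.461, "tz": 0.45, "turn": 0.23},
    {"grip": 1, "tx": 0.157, "ty": 0.461, "tz": 0.4, "turn": 0.23},
    {"grip": 1, "tx": 0.157, "ty": 0.461, "tz": 0.34, "turn": 0.23},
    {"grip": 1, "tx": 0.157, "ty": 0.461, "tz": 0.29, "turn": 0.23},
    {"grip": 1, "tx": 0.157, "ty": 0.461, "tz": 0.29, "turn": 0.23},
    {"grip": 1, "tx": 0.157, "ty": 0.461, "tz": 0.29, "turn": 0.23}
  ]
}}

```text
clock: 14.6
position: [0.5529, -0.0984, 0.1582]
ee_rot: [0.002, -3.139, 0.004]
force: [0.5, -0.1, 0.3]
width: 0.148
```

Run:
```python
from h import *
s=get_image("side"); cv2.imwrite("pics/side2.png",s[:,:,::-1])
cv2.imwrite("pics/f.png",crop(s,322,180,90,70,8)); print(observe()['position'],observe()['ee_rot'])
```

```text
[ 0.55346698 -0.09848785  0.15887133] [ 1.88396823e-03 -3.14025820e+00  4.23742085e-03]
```

View pics/f.png

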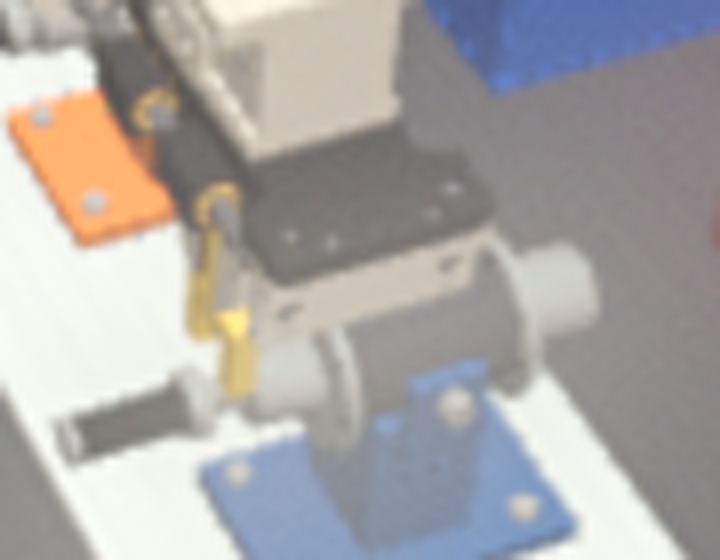

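In the side view the near foot at (238,375) hangs over the gap between the collar (200) and the boss (255). Lowering halfway.

>>> {"method": "drive_tool", "body": {
  "increments": [
    {"grip": 1, "tx": 0, "ty": 0, "tz": -0.01, "turn": 0},
    {"grip": 1, "tx": 0, "ty": 0, "tz": -0.02, "turn": 0},
    {"grip": 1, "tx": 0, "ty": 0, "tz": -0.03, "turn": 0},
    {"grip": 1, "tx": 0, "ty": 0, "tz": -0.04, "turn": 0},
    {"grip": 1, "tx": 0, "ty": 0, "tz": -0.04, "turn": 0}
  ]
}}

```text
clock: 15.15
position: [0.553, -0.0984, 0.1422]
ee_rot: [0.002, -3.139, 0.004]
force: [-0.7, 0.0, 0.2]
width: 0.15
```

No contact. Continuing down to the flat.

>>> {"method": "drive_tool", "body": {
  "increments": [
    {"grip": 1, "tx": 0, "ty": 0, "tz": -0.01, "turn": 0},
    {"grip": 1, "tx": 0, "ty": 0, "tz": -0.02, "turn": 0},
    {"grip": 1, "tx": 0, "ty": 0, "tz": -0.03, "turn": 0},
    {"grip": 1, "tx": 0, "ty": 0, "tz": -0.036, "turn": 0},
    {"grip": 1, "tx": 0, "ty": 0, "tz": -0.04, "turn": 0},
    {"grip": 1, "tx": 0, "ty": 0, "tz": -0.042, "turn": 0},
    {"grip": 1, "tx": 0, "ty": 0, "tz": -0.042, "turn": 0}
  ]
}}

```text
clock: 15.85
position: [0.5532, -0.0984, 0.1257]
ee_rot: [0.002, -3.14, 0.004]
force: [-1.2, 0.5, 2.4]
width: 0.151
```

>>> {"method": "drive_tool", "body": {
  "increments": [
    {"grip": 1, "tx": 0, "ty": 0, "tz": -0.003, "turn": 0},
    {"grip": 1, "tx": 0, "ty": 0, "tz": -0.005, "turn": 0},
    {"grip": 1, "tx": 0, "ty": 0, "tz": -0.005, "turn": 0},
    {"grip": 1, "tx": 0, "ty": 0, "tz": -0.005, "turn": 0}
  ]
}}

```text
clock: 16.25
position: [0.555, -0.0984, 0.1256]
ee_rot: [-0.002, 3.139, -0.004]
force: [-0.4, 1.0, 13.0]
width: 0.152
```

Seated (z stops, 13 N). Release, retreat up, and take a check picture.

>>> {"method": "drive_tool", "body": {
  "increments": [
    {"grip": 1, "tx": 0, "ty": 0, "tz": 0, "turn": 0},
    {"grip": 0, "tx": 0, "ty": 0, "tz": 0, "turn": 0},
    {"grip": 0, "tx": 0, "ty": 0, "tz": 0, "turn": 0},
    {"grip": 0, "tx": 0, "ty": 0, "tz": 0, "turn": 0},
    {"grip": 0, "tx": 0, "ty": 0, "tz": 0, "turn": 0},
    {"grip": 0, "tx": 0, "ty": 0, "tz": 0.06, "turn": 0},
    {"grip": 0, "tx": 0, "ty": 0, "tz": 0.16, "turn": 0},
    {"grip": 0, "tx": 0, "ty": 0, "tz": 0.26, "turn": 0},
    {"grip": 0, "tx": -0.13, "ty": 0, "tz": 0.26, "turn": 0},
    {"grip": 0, "tx": -0.13, "ty": 0, "tz": 0.26, "turn": 0},
    {"grip": 0, "tx": -0.13, "ty": 0, "tz": 0.26, "turn": 0}
  ]
}}

```text
clock: 17.35
position: [0.5017, -0.0984, 0.2296]
ee_rot: [-0.001, 3.14, -0.003]
force: [0.7, 0.5, -0.8]
width: 0.5
```

Run:
```python
from h import *
s=get_image("side"); cv2.imwrite("pics/g.png",crop(s,322,170,90,75,8)); print(observe()['position'],observe()['ee_rot'])
```

```text
[ 0.50296296 -0.09828452  0.22960508] [-2.06466653e-03  3.13906038e+00 -3.12636491e-03]
```

View pics/g.png

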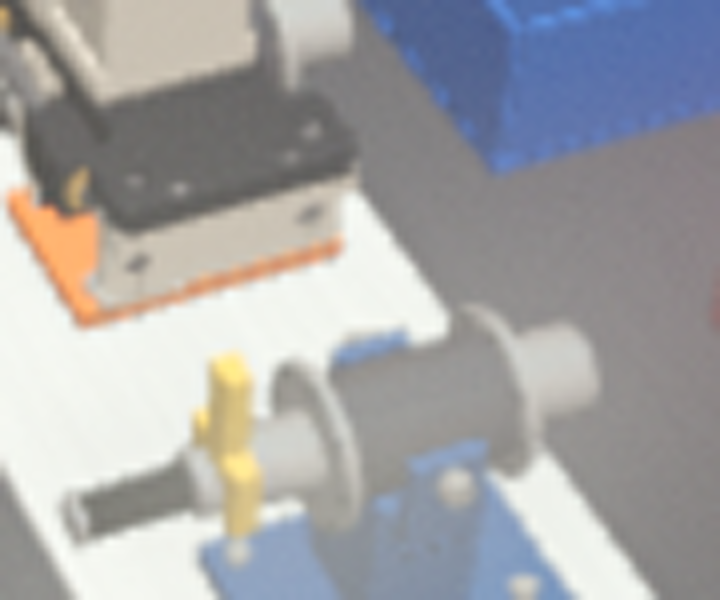

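The spacer stands upright in the gap, with its tab at (230,390) and its foot at (240,500). Now I'll pinch the barrel's outer half, keeping the gripper body clear of the tab.

>>> {"method": "drive_tool", "body": {
  "increments": [
    {"grip": 0, "tx": 0, "ty": 0, "tz": -0.1, "turn": 0},
    {"grip": 0, "tx": 0, "ty": 0, "tz": -0.2, "turn": 0},
    {"grip": 0, "tx": 0, "ty": 0, "tz": -0.28, "turn": 0},
    {"grip": 0, "tx": 0, "ty": 0, "tz": -0.33, "turn": 0},
    {"grip": 0, "tx": 0, "ty": 0, "tz": -0.341, "turn": 0},
    {"grip": 0, "tx": 0, "ty": 0, "tz": -0.341, "turn": 0},
    {"grip": 1, "tx": 0, "ty": 0, "tz": -0.341, "turn": 0},
    {"grip": 1, "tx": 0, "ty": 0, "tz": -0.341, "turn": 0},
    {"grip": 1, "tx": 0, "ty": 0, "tz": -0.341, "turn": 0},
    {"grip": 1, "tx": 0, "ty": 0, "tz": -0.341, "turn": 0},
    {"grip": 1, "tx": 0, "ty": 0, "tz": -0.341, "turn": 0}
  ]
}}

```text
clock: 18.5
position: [0.5034, -0.0981, 0.0938]
ee_rot: [-0.002, 3.138, -0.003]
force: [-0.1, 1.1, 4.5]
width: 0.186
```

>>> {"method": "drive_tool", "body": {
  "increments": [
    {"grip": 1, "tx": 0.002, "ty": 0, "tz": 0, "turn": 0},
    {"grip": 1, "tx": 0.004, "ty": 0, "tz": 0, "turn": 0},
    {"grip": 1, "tx": 0.006, "ty": 0, "tz": 0, "turn": 0},
    {"grip": 1, "tx": 0.008, "ty": 0, "tz": 0, "turn": 0},
    {"grip": 1, "tx": 0.01, "ty": 0, "tz": 0, "turn": 0},
    {"grip": 1, "tx": 0.012, "ty": 0, "tz": 0, "turn": 0},
    {"grip": 1, "tx": 0.014, "ty": 0, "tz": 0, "turn": 0},
    {"grip": 1, "tx": 0.016, "ty": 0, "tz": 0, "turn": 0},
    {"grip": 1, "tx": 0.018, "ty": 0, "tz": 0, "turn": 0},
    {"grip": 1, "tx": 0.018, "ty": 0, "tz": 0, "turn": 0},
    {"grip": 1, "tx": 0.018, "ty": 0, "tz": 0, "turn": 0}
  ]
}}

```text
clock: 19.6
position: [0.5063, -0.098, 0.0935]
ee_rot: [0.001, -3.138, 0.0]
force: [-17.0, 1.7, 20.2]
width: 0.185
```

Run:
```python
from h import *
s=get_image("side"); cv2.imwrite("pics/i.png",crop(s,342,195,50,50,12)); print(observe()['position'],observe()['ee_rot'],observe()['force'])
```

```text
[ 0.50631439 -0.09802173  0.09355922] [ 1.18809424e-03 -3.13765649e+00  4.49001455e-04] [-17.88040154   0.96670306  20.5208986 ]
```

View pics/i.png

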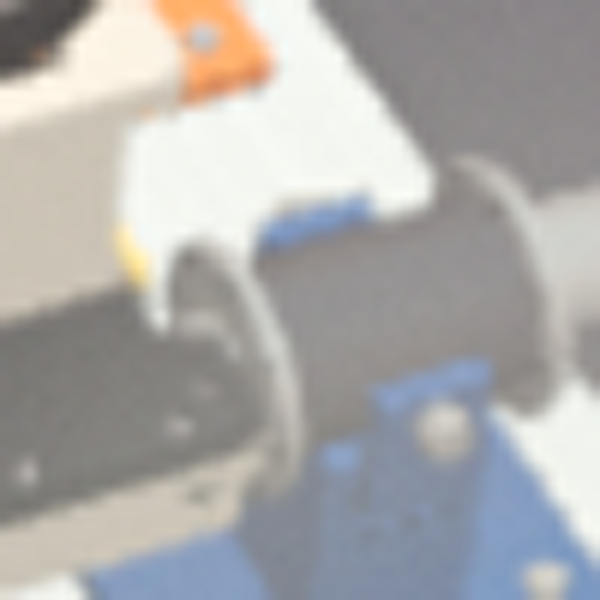

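The barrel moved about 3 mm, then stopped at 17 N, less than the expected 5 mm, and the view is blocked. Releasing to look.

>>> {"method": "drive_tool", "body": {
  "increments": [
    {"grip": 1, "tx": 0, "ty": 0, "tz": 0, "turn": 0},
    {"grip": 0, "tx": 0, "ty": 0, "tz": 0, "turn": 0},
    {"grip": 0, "tx": 0, "ty": 0, "tz": 0, "turn": 0},
    {"grip": 0, "tx": 0, "ty": 0, "tz": 0, "turn": 0},
    {"grip": 0, "tx": 0, "ty": 0, "tz": 0.08, "turn": 0},
    {"grip": 0, "tx": 0, "ty": 0, "tz": 0.2, "turn": 0},
    {"grip": 0, "tx": 0, "ty": 0, "tz": 0.32, "turn": 0},
    {"grip": 0, "tx": -0.1, "ty": 0.1, "tz": 0.32, "turn": 0},
    {"grip": 0, "tx": -0.1, "ty": 0.22, "tz": 0.32, "turn": 0},
    {"grip": 0, "tx": -0.1, "ty": 0.34, "tz": 0.32, "turn": 0},
    {"grip": 0, "tx": -0.1, "ty": 0.46, "tz": 0.32, "turn": 0},
    {"grip": 0, "tx": -0.1, "ty": 0.58, "tz": 0.32, "turn": 0},
    {"grip": 0, "tx": -0.1, "ty": 0.58, "tz": 0.32, "turn": 0}
  ]
}}

```text
clock: 20.95
position: [0.4657, 0.1414, 0.2214]
ee_rot: [0.016, -3.138, -0.004]
force: [-0.1, 0.2, 0.6]
width: 0.499
```

Run:
```python
from h import *
t=get_image("top");s=get_image("side"); cv2.imwrite("pics/top3.png",t[:,:,::-1]); cv2.imwrite("pics/side3.png",s[:,:,::-1])
cv2.imwrite("pics/j.png",np.hstack([crop(t,345,160,40,50,10),crop(s,325,205,40,50,10)]))
```

```text
(no output)
```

View pics/j.png

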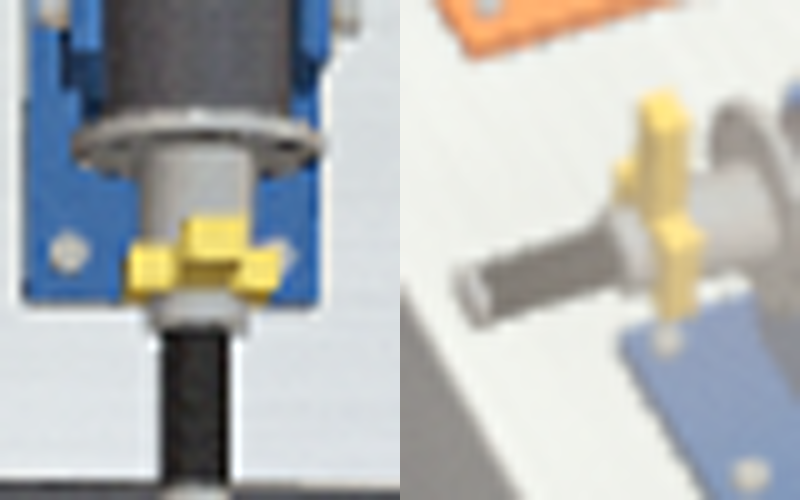

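Run:
```python
from h import *
g=[cv2.cvtColor(cv2.imread(f"pics/top{i}.png"),cv2.COLOR_BGR2GRAY).astype(float) for i in(0,1,3)]
for nm,cols,r0,r1 in(("blue",(362,367),187,216),("orange",(279,283),182,206)):
    P=[cv2.resize(a[r0:r1,cols[0]:cols[1]].mean(1)[:,None],(1,(r1-r0)*20),interpolation=cv2.INTER_LINEAR)[:,0] for a in g]
    for a,b,n in((0,1,"start->out"),(1,2,"out->now")):
        best=min(range(-160,161),key=lambda k:np.abs(P[a][200:-180]-P[b][200+k:len(P[b])-180+k]).mean())
        print(nm,n,"px",best/20,"mm towards robot",best/20/.407)
```

```text
blue start->out px 5.1 mm towards robot 12.530712530712531
blue out->now px -1.5 mm towards robot -3.6855036855036856
orange start->out px -4.5 mm towards robot -11.056511056511058
orange out->now px 8.0 mm towards robot 19.65601965601966
```

Blue's start-to-out shift matches (12.5 mm seen, 12.9 mm felt), but the push-in shift reads only 3.7 mm, so I'll refine it. The orange figures are invalid because the arm blocks the view.

Run:
```python
from h import *
g=[cv2.cvtColor(cv2.imread(f"pics/top{i}.png"),cv2.COLOR_BGR2GRAY).astype(float) for i in(0,1,3)]
sc=np.diff(proj("top",[[.51,-.098,.108],[.52,-.098,.108]])[:,1])[0]/10; print("px/mm",sc)
for i,a in enumerate(g):
    p=a[183:214,362:367].mean(1); print(p.round(0).astype(int).tolist())
    # collar->black edge: 50% crossing falling ; black->end cap rising
    k=[j for j in range(len(p)-1) if p[j]>=90>p[j+1]]; m=[j for j in range(len(p)-1) if p[j]<=75<p[j+1]]
    print([183+j+(p[j]-90)/(p[j]-p[j+1]) for j in k],[183+j+(75-p[j])/(p[j+1]-p[j]) for j in m])
```

```text
px/mm -0.3989899846087468
[175, 167, 126, 175, 176, 173, 51, 38, 41, 44, 41, 41, 41, 41, 44, 43, 41, 41, 43, 43, 40, 53, 122, 171, 93, 122, 92, 92, 93, 92, 92]
[np.float64(188.68196721311475)] [np.float64(204.3206997084548)]
[178, 171, 129, 169, 167, 167, 166, 163, 180, 180, 178, 91, 37, 42, 47, 44, 45, 45, 46, 45, 45, 45, 44, 44, 48, 43, 49, 115, 179, 118, 92]
[np.float64(194.01865671641792)] [np.float64(209.39577039274926)]
[197, 198, 191, 127, 128, 132, 165, 180, 177, 102, 36, 43, 43, 44, 44, 43, 45, 42, 43, 47, 41, 43, 46, 45, 44, 100, 179, 122, 94, 94, 94]
[np.float64(192.1757575757576)] [np.float64(207.5531914893617)]
```

Edge measurement: the barrel moved in 4.6 mm from the outer stop, with both edges agreeing to 0.01 px. That puts the joint at about 10.4 mm, inside 8.5–11.5. The spacer is upright and trapped, and the arm is clear. Handing in.

```bash
python3 -c "
from cell import *
o=observe();print(o['clock'],o['force'],o['width'],sign_off())"
```

```text
the job is handed in; nothing more can be done
21.05 [-0.41232194 -0.44167736 -0.37455592] 0.4980541763990965 None
```

I fitted the yellow spacer over the blue hub's axle, pushed that axle in until it trapped the spacer, and handed the job in at 21 s. The result looks within limits, though two measurements of that last push disagree.

- **Finding the loose hub:** The blue axle travelled 15.2 mm between its stops and the orange one 4.7 mm, each reading 11–15 N at the stops. Blue therefore has the long end float.
- **Placing the spacer:** It went down until it stopped on the flat at 13 N. I let go, then pushed the axle in to a 17 N stop.
- **Last checks:** The final pictures show the spacer upright between the boss and the collar. Barrel edges in the top view put the blue axle at about 10.4 mm out (allowed 8.5–11.5 mm). The arm was clear, with near-zero force.
- **What disagreed:** During that last push the arm's own position reading moved only 2.9 mm, and a rough image match gave 3.7 mm. The edge measurement gave 4.6 mm, against about 5 mm expected. I trusted the edges because the two I measured agreed with each other, and I did not push again.
- **Not checked:** I took no final picture check of the orange axle, which the arm was hiding, or of the bystanders and the black spacer. Nothing I felt or saw suggested contact with any of them.

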